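# Push the red window out of the toy house front

### The job

Someone pressed the red window into the wrong toy house. Take the wooden push-stick from its cork coaster, push the stuck red window block out downwards through the round hole above it so that it drops onto the felt underneath, and leave the blue and yellow windows in place. Then stand the stick upright in the middle of its coaster again; the red window must not be pushed with the gripper itself.

Things in the scene. Friction and masses are not known exactly. Their poses are not given: they have to be found in the camera images.
- stick: Wooden push-stick, 118 mm tall, about 70 g, upright. Foot 36 mm diameter, 12 mm high; from 18 to 99 mm a shank of 28 mm diameter (grip it from above, 72 mm up); then a green knob, 36 mm. Origin: centre of its underside, z up along it. It starts in the middle of a fixed cork coaster (90 mm diameter, 4 mm high), to which it must return.
- red_window: Red block with white cross, 70 x 70 x 17.5 mm, gripped by a spring cheek in a fixed house front lying face down on posts. Origin: centre of its underside, 66 mm above the table, z up. Centred above it: a 56 mm hole in a 6 mm board, top at 90 mm; block top at 83.5 mm. 5 to 12 N slides it down; with its top pushed to 55 mm it is free and falls to the felt base, 6 mm above the table.
- blue_window: The same block in blue, stuck in another of the three pockets (in a row, centres 90 mm apart) under its own hole; it stays. Origin: centre of its underside.
- yellow_window: The same block in yellow, in the remaining pocket under its own hole; it stays. Origin: centre of its underside. The plywood board over the row is 130 x 296 mm, longest along the row and centred on the middle window, with a stepped gable of 60 mm at one end.
Not all that is in view belongs to the job. Leave any pink look-alike of the stick alone. There is more than one size of the red_window; the job needs the smaller.

How it is judged (in metres and radians):
On the way:
1. the red window is pushed out and lies below the house front (height (world z) of red_window below 0.035 m and linear speed of red_window below 0.05 m/s), for 0.2 s.
At the end, for the whole second after the job is handed in: The red window lies at rest below the house front (its underside's centre lower than 35 mm above the table); the stick stands at rest, upright within 0.15 rad, within 25 mm of where it started in the middle of its coaster; the blue and yellow windows are within 10 mm of where they started (all of step 1 and distance of stick from where it was at the start of the episode below 0.025 m and angle between stick's own z axis and vertical below 0.15 rad and linear speed of stick below 0.05 m/s and distance of each of blue_window, yellow_window from where it was at the start of the episode below 0.01 m); the robot touches nothing.
It fails at once if the blue or yellow window is pushed out of its place (more than 10 mm) (distance of any of blue_window, yellow_window from where it was at the start of the episode above 0.01 m).
It fails at once if the gripper or arm pushes the red window itself (contact force between any of the fingers, the arm and red_window above 1 N).
It also fails if it takes over 51 s, if anything falls off the work surface, if the arm or the gripper's body presses on something with over 40 N, if the wrist force passes 120 N, or if a joint passes its speed limit or range.

### The arm

A 6-joint arm with a two-finger parallel gripper is mounted at the origin on the work surface. World frame = base frame: x ahead of the robot, y to its left, z up, the work surface at z = 0. Lengths are in mm, angles in rad, forces in N, time in s.
With the tool pointing down it reaches from about 325 to 775 mm from the base axis. Payload 5.5 kg.
Tool frame: the origin (TCP) lies on the centre line of the jaws, within the pads' length; the fingertips stand 14 mm ahead of it and the grasp point (between the pads) lies 5 mm behind it (robot.tip_extent is the distance from the TCP to the fingertips, in mm); z points along the fingers, y is the direction in which the jaws open and shut (so a half turn about z gives the same grasp; the last joint's range is limited). The gripper opens to 88 mm and grips with 3 to 60 N. Pads are 20 mm wide; open, the fingers measure 115 mm over their backs; the gripper's body (75 mm by 178 mm) begins 61 mm behind the grasp point.
Start: joints at [1.084, 0.091, 1.231, -0, 1.82, -0.057], TCP at [250.019, 545.442, 236.631] pointing down, gripper open.
Joint ranges: [-2.87, 2.87], [-0.86, 2.18], [0.17, 2.46], [-1.51, 4.65], [0.06, 2.69], [-2.65, 2.65]. Speed limits (rad/s): [2.57, 2.57, 3.01, 3.14, 3.14, 3.14].

### API

Orientations are given as a unit quaternion [x, y, z, w].
In Python, from workcell import robot, snapshot, camera_info gives the robot as it stands.
- The arm moves only by the tool arm_command, never from a script. Its argument "moves" is a list of rows, each a list of 4 numbers: the shift along the tool's x, y, z in mm, then the turn about the tool's z in rad. A call has exactly 10 rows; each row is the pose to reach, as a shift and turn from the pose commanded when the call began, along the tool's axes at that moment; what a row does not reach only later rows make up. A row lasts 1/12 s, in which the tool goes at most 41.7 mm and 7.16 degrees, less where a joint would pass 70% of its speed; a pose out of reach is approached as far as the arm can. A call with a gripper value outside its range is refused whole. "grip" is the finger opening in mm, from 0 to 87.8, set as the call begins (left out, the last holds). The fingers move at their own pace and stop on an object; "newtons" is the grip in N (left out, the last holds). Time passes only in rows, so rows that repeat a pose let the fingers close, or fill a call up. It gives the time, the measured TCP pose, the force and the opening at its end, in the units of the state.
- robot.get_state(): the state, without advancing time (a new reading comes with each control period).
- snapshot(name): name is "scene" or "top" or "wrist"; returns the picture (420x560x3 uint8, blue, green, red); there is no depth.
- camera_info(name): a dict with "camera_matrix" (3x3 intrinsics, pixels), "xyz" and "orientation" of the camera in the world; the wrist camera has in their place "mount" (4x4, takes a point from camera to tool coordinates, whose origin is the TCP and whose axes are the flange's). Camera axes: x right, y down, z forward; pixel columns grow to the right and rows downward; lengths in mm; the calibration is good to about 2 mm. A picture is of the moment at which its call begins: read the wrist's pose just before it. camera_info takes no time and is no camera call.
- robot.close_job(): hands the job in, once; it reports no verdict.
The state is a dict: "t": time; "qpos": joint angles; "qd": joint speeds; "tau": joint torques, N m; "tcp_pos": TCP position; "tcp_rot": TCP orientation; "force": force on the tool from outside, world axes, zero at the start; "moment": the same for the moment, N m; "finger_gap": finger opening in mm.
Only numpy, scipy, OpenCV 4.12 (cv2) and the standard library are available. Lean on these libraries where they do the work, as an engineer would, in place of code of your own. Each camera call takes 0.05 s, during which the arm holds its last target.

## Working session

There is one attempt and no reset: what is moved stays moved. The work goes in short steps, Python scripts to look and compute and a tool call to move; the robot and the scene stay as the last step left them, time stands still between calls to the robot, and variables do not carry over. Pictures are saved under pics/ and viewed, and the job is handed in when it is done.

Besides the shell and the picture viewer there is one more tool, called after "Call:" as name(argument=value, ...) on one line, values as JSON. arm_command: Moves the arm, as the interface text tells. Its arguments: {"type":"object","properties":{"moves":{"type":"array"},"grip":{"type":"number"},"newtons":{"type":"number"}},"required":["moves"]}

```bash
ls; mkdir -p pics; python3 - <<'E'
from workcell import robot, snapshot, camera_info
import cv2
for n in ["scene","top"]:
    im=snapshot(n); cv2.imwrite(f"pics/{n}0.png",im)
    print(n,camera_info(n))
s=robot.get_state(); print(s); print(camera_info("wrist"))
E
```

```text
pics
scene {'camera_matrix': array([[540.19002625,   0.        , 274.21054567],
       [  0.        , 540.19002625, 207.6278181 ],
       [  0.        ,   0.        ,   1.        ]]), 'xyz': array([1103.89381394,  554.08241943,  689.30790376]), 'orientation': array([ 0.36384741,  0.82544174, -0.39421343, -0.17566094])}
top {'camera_matrix': array([[463.2378385 ,   0.        , 278.26275953],
       [  0.        , 463.2378385 , 211.31218601],
       [  0.        ,   0.        ,   1.        ]]), 'xyz': array([426.74637478,  28.13073306, 966.05538493]), 'orientation': array([ 0.70951343, -0.70243907,  0.03133843, -0.04677562])}
{'t': 0.1, 'qpos': array([ 1.08427080e+00,  9.17794530e-02,  1.23178267e+00,  3.42892803e-06,
        1.81979043e+00, -5.66637424e-02]), 'qd': array([ 0.00041112, -0.00216697, -0.0032597 , -0.00089116, -0.00153353,
        0.00072304]), 'tau': array([ 2.28074576e-03, -4.47861171e+01, -4.07568026e+01,  6.99639414e-02,
        2.85840256e-02, -1.30617909e-04]), 'tcp_pos': array([249.913093  , 545.20570078, 235.61267895]), 'tcp_rot': array([ 2.13279419e-01,  9.76990847e-01, -8.47244717e-04, -2.37662244e-04]), 'force': array([0.23092901, 0.46248665, 0.30465061]), 'moment': array([-0.03007574, -0.04058358,  0.05512112]), 'finger_gap': 87.92735324852053}
{'camera_matrix': array([[317.92806821,   0.        , 284.99767335],
       [  0.        , 317.92806821, 208.03879786],
       [  0.        ,   0.        ,   1.        ]]), 'mount': array([[ 6.47238782e-04, -9.57737744e-01, -2.87642129e-01,
         8.00068113e+01],
       [ 9.99999741e-01,  5.29608266e-04,  4.86760368e-04,
        -2.13851729e+00],
       [-3.13851127e-04, -2.87642370e-01,  9.57737839e-01,
        -1.47535686e+02],
       [ 0.00000000e+00,  0.00000000e+00,  0.00000000e+00,
         1.00000000e+00]])}
```

View pics/scene0.png

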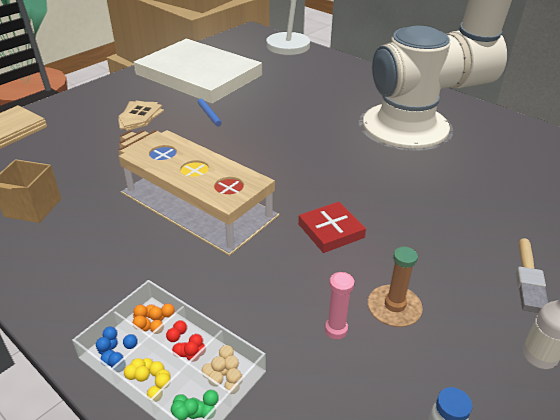

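View pics/top0.png

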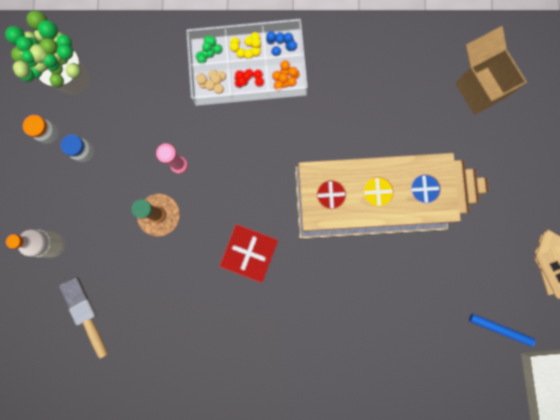

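The scene view shows the red-topped hole at (229,186) in the house front, and a larger loose red block at (331,225), which is the decoy. The green-knobbed stick stands on the cork coaster at (400,285), with the pink look-alike at (340,305). In the top view these sit at (331,194), (249,253), (158,214) and (172,158).

Candidates: the red window is either the one in the house (331,194) or the loose one (249,253). I choose the one in the house. The stick is either green/wood (158,214) or pink (172,158). I choose the green one on cork.

```bash
cat > h.py <<'E'
import numpy as np, cv2
from scipy.spatial.transform import Rotation as R
from workcell import robot, snapshot, camera_info
def cam(n,s=None):
    c=camera_info(n);K=np.array(c["camera_matrix"])
    if n=="wrist":
        M=np.array(c["mount"]);Rt=R.from_quat(s["tcp_rot"]).as_matrix()
        return K,Rt@M[:3,:3],Rt@M[:3,3]+s["tcp_pos"]
    return K,R.from_quat(c["orientation"]).as_matrix(),np.array(c["xyz"])
def ray(C,uv,z):
    K,Rm,o=C; d=Rm@np.linalg.solve(K,[uv[0],uv[1],1.]); return o+d*(z-o[2])/d[2]
def proj(C,p):
    K,Rm,o=C; q=K@(Rm.T@(np.array(p)-o)); return q[:2]/q[2]
def blobs(im,lo,hi,amin=60):
    h=cv2.cvtColor(im,cv2.COLOR_BGR2HSV)
    m=cv2.inRange(h,np.array(lo),np.array(hi)) if lo[0]<=hi[0] else cv2.inRange(h,np.array(lo),np.array([179,hi[1],hi[2]]))|cv2.inRange(h,np.array([0,lo[1],lo[2]]),np.array(hi))
    m=cv2.morphologyEx(m,cv2.MORPH_CLOSE,np.ones((5,5),np.uint8))
    cs,_=cv2.findContours(m,cv2.RETR_EXTERNAL,cv2.CHAIN_APPROX_NONE)
    return [c for c in cs if cv2.contourArea(c)>amin]
def rep(im,C,name,lo,hi,z,amin=60):
    for c in blobs(im,lo,hi,amin):
        pts=np.array([ray(C,p[0],z)[:2] for p in c],np.float32)
        (cx,cy),r=cv2.minEnclosingCircle(pts)
        mm=cv2.moments(c); uv=(mm['m10']/mm['m00'],mm['m01']/mm['m00'])
        print(name,np.round(uv,1),"centroid",np.round(ray(C,uv,z)[:2],1),"encl",round(cx,1),round(cy,1),"r",round(r,1))
E
python3 - <<'E'
from h import *
for n in ["top","scene"]:
    im=cv2.imread(f"pics/{n}0.png"); C=cam(n); print(n)
    rep(im,C,"red",(174,120,60),(6,255,255),84,100)
    rep(im,C,"yellow",(22,150,100),(35,255,255),84,100)
    rep(im,C,"blue",(100,120,80),(120,255,255),84,100)
    rep(im,C,"green",(65,60,30),(90,255,200),112)
    rep(im,C,"cork",(5,80,90),(16,200,220),4,150)
im=cv2.imread("pics/top0.png")
a=cv2.resize(im[120:300,100:300],None,fx=3,fy=3,interpolation=2)
b=cv2.resize(im[140:250,280:500],None,fx=3,fy=3,interpolation=2)
cv2.imwrite("pics/crop0.png",a);cv2.imwrite("pics/crop1.png",b)
E
```

```text
top
red [248.4 253. ] centroid [444.5 103.7] encl 444.8 103.8 r 60.0
red [334.  196.3] centroid [554.4 -58.6] encl 558.6 -52.8 r 25.9
red [248.   77.1] centroid [791.9 111.1] encl 789.4 109.5 r 29.5
yellow [378.  191.5] centroid [ 564.5 -142.7] encl 564.8 -142.7 r 28.1
yellow [247.2  46. ] centroid [856.4 113.9] encl 860.4 116.6 r 32.2
blue [502.2 329.9] centroid [ 308.2 -367.6] encl 308.9 -368.0 r 62.3
blue [424.5 187.9] centroid [ 572.1 -231.4] encl 571.5 -233.0 r 25.5
blue [ 71.4 144.8] centroid [652.6 456.3] encl 652.8 455.9 r 22.8
blue [281.7  39.1] centroid [870.8  45.1] encl 869.0 45.4 r 31.9
green [140.5 208.1] centroid [525.3 304.9] encl 525.0 304.6 r 18.4
green [208.2  48.7] centroid [837.2 186.7] encl 836.9 190.9 r 29.6
green [59.9 51.7] centroid [830.7 476.7] encl 831.3 481.4 r 37.8
green [22.  47.7] centroid [839.  552.1] encl 830.1 550.3 r 61.8
green [47.7 28.6] centroid [878.1 504. ] encl 876.3 504.2 r 21.0
cork [ 13.8 241.1] centroid [465.7 604.8] encl 466.0 604.1 r 19.6
cork [161.  215.9] centroid [521.5 295.8] encl 524.3 302.5 r 45.3
cork [331.  194.2] centroid [570
[... 827 characters left out ...]
2 -237.8 r 25.4
blue [208.7 110.4] centroid [ 386.2 -301. ] encl 387.5 -304.6 r 59.5
green [193.3 406. ] centroid [910.4 252.3] encl 906.5 249.6 r 28.0
green [405.2 256.4] centroid [525.4 301.2] encl 525.3 301.0 r 22.6
green [35.4 11.2] centroid [  356.9 -1122.8] encl 394.6 -1097.5 r 164.6
cork [395.6 300.7] centroid [519.8 298.5] encl 503.1 293.1 r 71.5
cork [ 49.3 189.2] centroid [ 748.5 -407.8] encl 755.5 -417.7 r 86.9
cork [130.8 138.2] centroid [ 510.4 -449.7] encl 513.1 -418.7 r 69.6
cork [20.8 87.7] centroid [ 557.7 -894.2] encl 556.7 -897.9 r 99.8
cork [320.4   5. ] centroid [-547.7 -711.4] encl -538.2 -706.6 r 86.0
cork [96.  51.5] centroid [ 274.5 -956.8] encl 199.9 -1042.6 r 384.3
```

View pics/crop0.png

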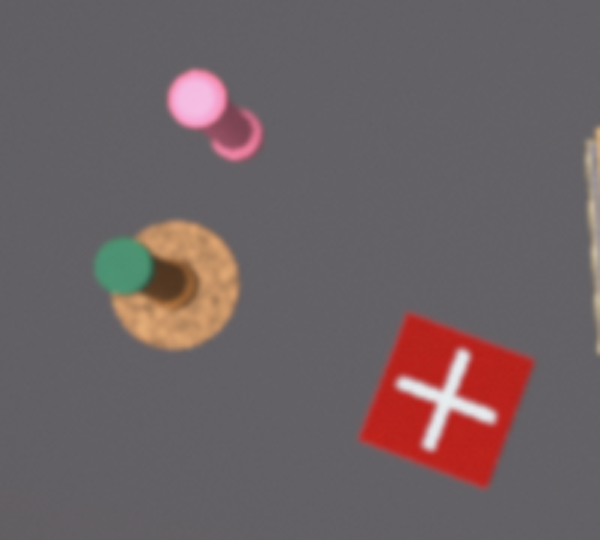

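View pics/crop1.png

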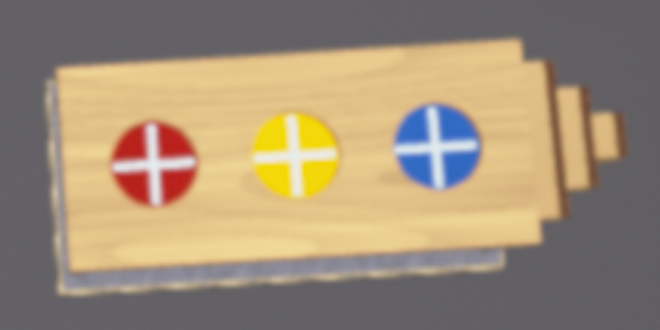

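```bash
cat >> h.py <<'E'
def tgt(p,frm=None):
    s=robot.get_state(); Rt=R.from_quat(s["tcp_rot"]).as_matrix()
    f=s["tcp_pos"] if frm is None else np.array(frm)
    print("tcp",np.round(s["tcp_pos"],1),"t",s["t"],"tool shift",np.round(Rt.T@(np.array(p)-f),1)); print("axes",np.round(Rt,4).tolist())
E
python3 -c "
from h import *
tgt([524,303,215],[250.019,545.442,236.631])"
```

```text
tcp [249.9 545.2 235.6] t 0.1 tool shift [-350.1 -106.2   21.8]
axes [[-0.909, 0.4167, -0.0008], [0.4167, 0.909, -0.0016], [0.0001, -0.0018, -1.0]]
```

Call:
arm_command(moves=[[-15, -5, 2, 0], [-55, -17, 4, 0], [-95, -29, 6, 0], [-135, -41, 8, 0], [-175, -53, 11, 0], [-215, -65, 14, 0], [-255, -77, 16, 0], [-295, -90, 19, 0], [-330, -100, 21, 0], [-350, -106, 22, 0]], grip=87.8, newtons=25)

```text
t: 0.93
tcp_pos: [526.4, 299.8, 213.3]
tcp_rot: [0.215, 0.977, -0.001, -0.0]
force: [-0.1, 0.6, 0.1]
finger_gap: 88.0
```

```bash
python3 - <<'E'
from h import *
s=robot.get_state(); im=snapshot("wrist"); cv2.imwrite("pics/w1.png",im)
C=cam("wrist",s); print(s["tcp_pos"],s["t"],s["force"])
rep(im,C,"green122",(65,60,30),(90,255,200),122)
rep(im,C,"cork",(5,60,60),(16,200,220),4,150)
E
```

```text
[526.36659094 299.83662222 213.3110644 ] 0.9333 [-0.07218876  0.61642829  0.10796065]
green122 [287.4 214.9] centroid [523.9 300.7] encl 523.3 301.0 r 16.8
cork [422.5 370.6] centroid [842.8 360.7] encl 846.1 352.1 r 40.1
cork [147.1 373.5] centroid [687.9  11.5] encl 704.5 11.8 r 50.7
cork [ 11.9 293.3] centroid [507.3 -78. ] encl 513.1 -78.7 r 26.6
cork [410. 292.] centroid [717.8 384. ] encl 704.4 387.0 r 74.9
cork [161. 291.] centroid [584.1  96.8] encl 573.9 102.3 r 75.7
cork [552.5 243.8] centroid [726.7 561.5] encl 732.4 567.6 r 25.2
cork [286.7 174.5] centroid [514.7 304.6] encl 523.7 300.6 r 45.1
```

View pics/w1.png

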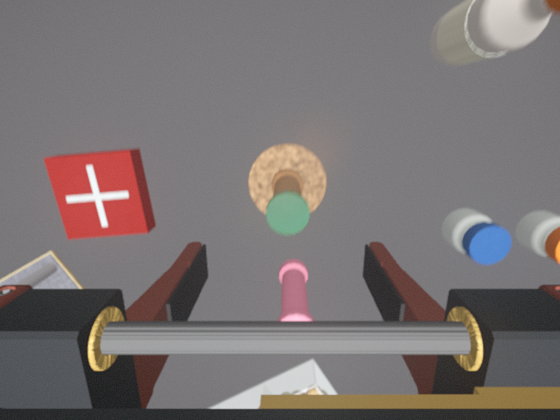

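The wrist view shows the green knob at (288,213) over the cork coaster (287,181), midway between the open fingers. The pink stick at (293,290) is outside the jaws. The red tile at (97,193) is the large decoy.

```bash
python3 - <<'E'
from h import *
s=robot.get_state(); print(s["t"],s["qd"].round(4))
tgt([524,301.3,71])
E
```

```text
0.9833 [ 0.0615 -0.0193  0.0206  0.0223  0.0086  0.0839]
tcp [527.9 298.1 212.8] t 0.9833 tool shift [  5.    1.7 141.8]
axes [[-0.9067, 0.4218, -0.0005], [0.4218, 0.9067, -0.0033], [-0.0009, -0.0032, -1.0]]
```

Call:
arm_command(moves=[[0, 0, 0, 0], [0, 0, 0, 0], [0, -1, 5, 0], [0, -1, 12, 0], [0, -1, 20, 0], [0, -1, 30, 0], [0, -1, 40, 0], [0, -1, 47, 0], [0, -1, 50, 0], [0, -1, 50, 0]])

```text
t: 1.82
tcp_pos: [523.1, 302.1, 163.0]
tcp_rot: [0.213, 0.977, -0.001, -0.001]
force: [-0.2, -0.7, 0.2]
finger_gap: 87.8
```

```bash
python3 - <<'E'
from h import *
s=robot.get_state(); print(s["t"],s["qd"].round(4))
tgt([524,301.3,71])
E
```

```text
1.8167 [-0.0016 -0.0078 -0.0275  0.0013  0.0117 -0.002 ]
tcp [523.1 302.1 163. ] t 1.8167 tool shift [-1.3 -0.2 92. ]
axes [[-0.9091, 0.4166, -0.0021], [0.4166, 0.9091, -0.0011], [0.0015, -0.0018, -1.0]]
```

Call:
arm_command(moves=[[-0.5, 0, 5, 0], [-1, 0, 15, 0], [-1, 0, 28, 0], [-1, 0, 42, 0], [-1, 0, 56, 0], [-1, 0, 70, 0], [-1, 0, 82, 0], [-1, 0, 90, 0], [-1, 0, 92, 0], [-1, 0, 92, 0]])

```text
t: 2.65
tcp_pos: [524.1, 301.7, 71.6]
tcp_rot: [0.213, 0.977, -0.001, -0.001]
force: [0.7, 0.5, -0.4]
finger_gap: 87.9
```

Call:
arm_command(moves=[[0, 0, 0, 0], [0, 0, 0, 0], [0, 0, 0, 0], [0, 0, 0, 0], [0, 0, 0, 0], [0, 0, 0, 0], [0, 0, 0, 0], [0, 0, 0, 0], [0, 0, 0, 0], [0, 0, 0, 0]], grip=20, newtons=40)

```text
t: 3.48
tcp_pos: [524.5, 302.0, 72.7]
tcp_rot: [0.213, 0.977, 0.0, 0.0]
force: [-0.9, 0.9, 0.0]
finger_gap: 34.5
```

```bash
python3 - <<'E'
from h import *
s=robot.get_state(); print(s["t"],s["qd"].round(4),s["finger_gap"],s["force"])
tgt([524,301.3,71])
im=snapshot("wrist"); cv2.imwrite("pics/w2.png",im)
E
```

```text
3.4833 [ 0.0006 -0.0002 -0.0008 -0.0009  0.0007  0.0019] 34.546199089078165 [-0.87327607  0.91727768  0.025109  ]
tcp [524.5 302.   72.7] t 3.4833 tool shift [ 0.2 -0.8  1.7]
axes [[-0.9091, 0.4167, 0.0], [0.4167, 0.9091, 0.0001], [0.0, 0.0001, -1.0]]
```

View pics/w2.png

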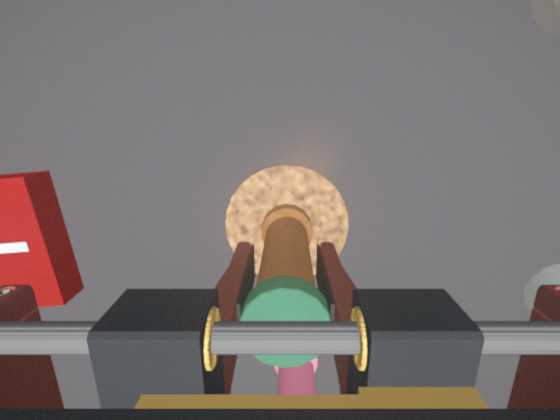

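The wrist view shows the fingers at either side of the shank (around (240,280) and (335,280)), still closing. The stick is upright on the coaster.

Call:
arm_command(moves=[[0, 0, 0, 0], [0, 0, 0, 0], [0, 0, 0, 0], [0, 0, 0, 0], [0, 0, 0, 0], [0, 0, 0, 0], [0, 0, 0, 0], [0, 0, -2, 0], [0, 0, -5, 0], [0, 0, -10, 0]])

```text
t: 4.37
tcp_pos: [524.1, 301.7, 82.2]
tcp_rot: [0.213, 0.977, -0.0, -0.001]
force: [0.7, 1.0, -0.4]
finger_gap: 34.3
```

```bash
python3 - <<'E'
from h import *
s=robot.get_state(); print(s["t"],s["finger_gap"],s["force"])
tgt([558,-54,200])
E
```

```text
4.3667 34.2781186967542 [ 0.72229713  0.96537833 -0.40457764]
tcp [524.1 301.7  82.2] t 4.3667 tool shift [-178.9 -309.4 -117.6]
axes [[-0.9091, 0.4167, -0.0013], [0.4167, 0.9091, -0.0007], [0.0008, -0.0012, -1.0]]
```

```bash
python3 - <<'E'
from h import *
im=snapshot("scene"); cv2.imwrite("pics/s2.png",cv2.resize(im[180:340,310:470],None,fx=3.7,fy=3.7,interpolation=2))
s=robot.get_state(); print(s["t"],s["finger_gap"],s["force"],s["tcp_pos"])
E
```

```text
4.4167 34.47700818524955 [-0.57109164  0.69382535  0.00572783] [524.79168567 302.038265    84.00052473]
```

View pics/s2.png

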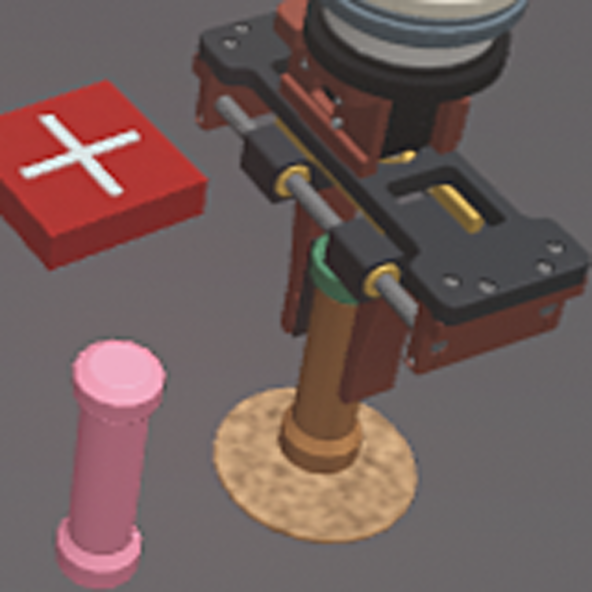

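The fingers look to be around the shank, but the gap reads 34 rather than 28. I'll compare the foot with the first picture to see whether it lifted.

```bash
python3 - <<'E'
from h import *
a=cv2.imread("pics/scene0.png")[220:340,350:450]; 
im=snapshot("scene");cv2.imwrite("pics/s3full.png",im); b=im[220:340,350:450]
cv2.imwrite("pics/s3.png",cv2.resize(np.hstack([a,b]),None,fx=4,fy=4,interpolation=2))
s=robot.get_state(); print(s["t"],s["finger_gap"],s["force"],s["tcp_pos"])
C=cam("scene")
for z in (4,14): print(z,proj(C,[524,301.5,z]),proj(C,[524,301.5,z+118]))
E
```

```text
4.4667 34.46500027290611 [-0.31244259 -0.16556454 -1.04059257] [524.97492342 302.13147729  83.90643787]
4 [395.74267729 303.0507377 ] [406.9244362  251.30382707]
14 [396.61815866 298.99918764] [407.96527827 246.48702125]
```

View pics/s3.png

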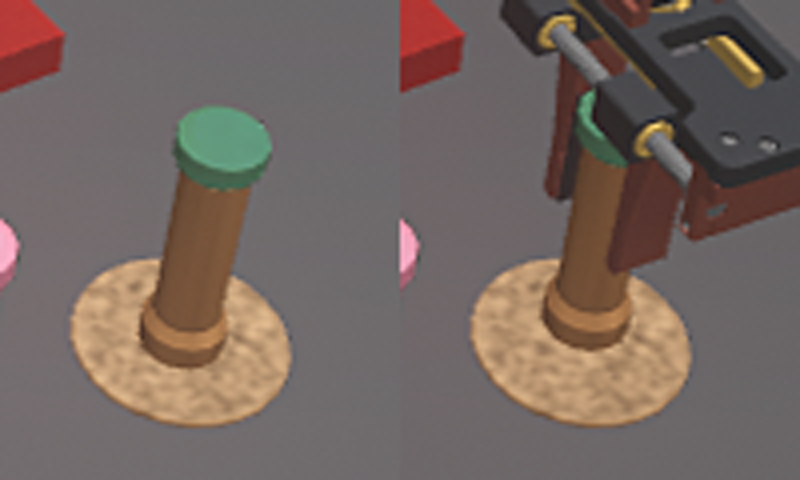

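The right half shows the foot about 4–5 px higher than in the left half, with the coaster unchanged. So the stick is lifted and upright, held at a 34 mm gap. Next I raise it and carry it over.

Call:
arm_command(moves=[[0, 0, -5, 0], [0, 0, -18, 0], [0, 0, -35, 0], [0, 0, -55, 0], [0, 0, -75, 0], [-4, -7, -93, 0], [-13, -22, -106, 0], [-25, -43, -114, 0], [-38, -66, -118, 0], [-51, -89, -120, 0]])

```text
t: 5.3
tcp_pos: [534.1, 199.1, 205.3]
tcp_rot: [0.213, 0.977, 0.001, 0.001]
force: [-0.2, -0.3, -1.3]
finger_gap: 34.9
```

Call:
arm_command(moves=[[-13, -23, 0, 0], [-27, -47, 0, 0], [-42, -72, 0, 0], [-57, -98, 0, 0], [-72, -124, 0, 0], [-86, -149, 0, 0], [-98, -170, 0, 0], [-106, -184, 0, 0], [-110, -190, 0, 0], [-110, -190, 0, 0]])

```text
t: 6.13
tcp_pos: [554.8, -20.1, 203.5]
tcp_rot: [0.214, 0.977, -0.0, 0.0]
force: [-0.1, 1.0, -0.5]
finger_gap: 34.3
```

```bash
python3 - <<'E'
from h import *
s=robot.get_state(); print(s["t"],s["finger_gap"],s["force"],s["tcp_pos"],s["qd"].round(3))
im=snapshot("wrist"); cv2.imwrite("pics/w4.png",im); C=cam("wrist",s)
rep(im,C,"red",(174,120,60),(6,255,255),86,100)
rep(im,C,"yellow",(22,150,100),(35,255,255),86,100)
rep(im,C,"blue",(100,120,80),(120,255,255),86,100)
im=snapshot("scene"); cv2.imwrite("pics/s4.png",im)
E
```

```text
6.1333 34.27888502541549 [-0.06971128  0.95851759 -0.45023435] [554.78914621 -20.11355055 203.49677676] [ 0.038 -0.001  0.006  0.017  0.     0.024]
red [545.8 387.8] centroid [847.2 144.4] encl 842.7 143.7 r 37.5
red [ 27.8 382.5] centroid [ 614.1 -344.8] encl 613.9 -347.5 r 44.9
red [ 16.2 304.1] centroid [ 533.3 -295.7] encl 533.5 -296.7 r 24.8
red [250.  241.4] centroid [569.  -63.4] encl 571.1 -68.9 r 15.8
red [233.9 219.7] centroid [544.6 -67.1] encl 544.8 -69.2 r 16.9
red [257.9 206.6] centroid [542.6 -42.6] encl 540.8 -42.1 r 13.4
red [361.8  43.3] centroid [460.2  84.9] encl 458.9 86.1 r 47.7
yellow [494.1 379.9] centroid [814.3  97.7] encl 816.6 102.3 r 28.3
yellow [165.4 283.2] centroid [ 573.6 -154.3] encl 576.1 -156.3 r 14.0
yellow [189.7 274.2] centroid [ 575. -129.] encl 576.3 -127.9 r 13.9
yellow [150.8 263.7] centroid [ 550.6 -156.2] encl 549.1 -158.2 r 15.9
yellow [173.8 252.7] centroid [ 549.9 -131.3] encl 547.9 -129.4 r 13.5
blue [ 75.1 304.4] centroid [ 557.2 -244.7] encl 556.6 -246.7 r 15.6
blue [ 95.8 295. ] centroid [ 556.9 -220.8] encl 554.9 -219.2 r 12.4
```

View pics/w4.png

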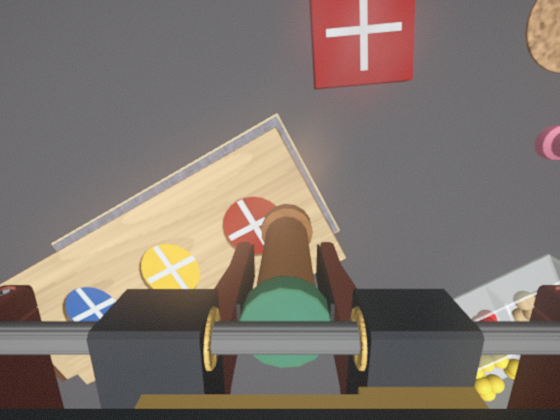

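View pics/s4.png

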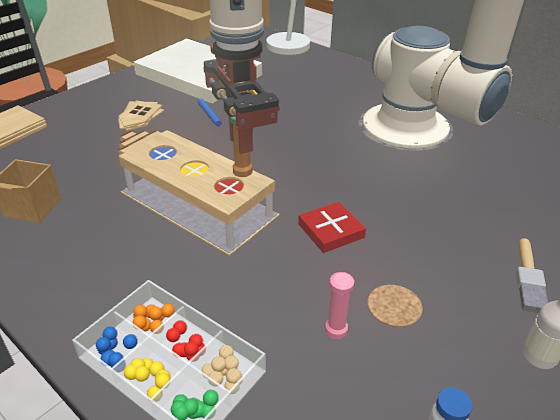

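Wrist view: the stick is held upright, with its foot at (287,230) beside the red hole (252,222) on its house. Yellow is at (170,268) and blue at (93,305). The scene view shows the stick at (243,165) just beyond the red hole (229,186), and the coaster empty.

```bash
python3 - <<'E'
from h import *
im=cv2.imread("pics/top0.png")
h=cv2.cvtColor(im,cv2.COLOR_BGR2HSV).astype(int)
C=cam("top")
for n,(u,v) in dict(red=(331,194),yel=(378,191.5),blue=(426,188.7)).items():
    yy,xx=np.mgrid[:420,:560]; near=(np.hypot(xx-u,yy-v)<18)
    wood=(h[...,0]>10)&(h[...,0]<22)&(h[...,1]>60)&(h[...,1]<150)
    m=(near&~wood).astype(np.uint8)
    m=cv2.morphologyEx(m,cv2.MORPH_OPEN,np.ones((3,3),np.uint8))
    cs,_=cv2.findContours(m,cv2.RETR_EXTERNAL,cv2.CHAIN_APPROX_NONE); c=max(cs,key=cv2.contourArea)
    (a,b),ax,_=cv2.fitEllipse(c); print(n,a,b,ax,ray(C,(a,b),88)[:2].round(1))
# stick from scene: foot
imw=cv2.imread("pics/w4.png")
cv2.imwrite("pics/w4c.png",cv2.resize(imw[150:300,180:380],None,fx=4,fy=4,interpolation=2))
s=robot.get_state(); print(s["tcp_pos"],s["t"]); tgt([558,-54,203])
E
```

```text
red 330.9218444824219 194.29747009277344 (27.15283203125, 27.922325134277344) [557.7 -52.4]
yel 377.50653076171875 191.45858764648438 (28.08135223388672, 29.789531707763672) [ 563.9 -141.1]
blue 425.22882080078125 188.43182373046875 (28.21475601196289, 29.59260368347168) [ 570.4 -231.7]
[554.67375408 -18.21144379 203.19424018] 6.2333
tcp [554.7 -18.2 203.2] t 6.2333 tool shift [-17.9 -31.1   0.2]
axes [[-0.9091, 0.4167, 0.0005], [0.4167, 0.9091, 0.0005], [-0.0003, 0.0007, -1.0]]
```

View pics/w4c.png

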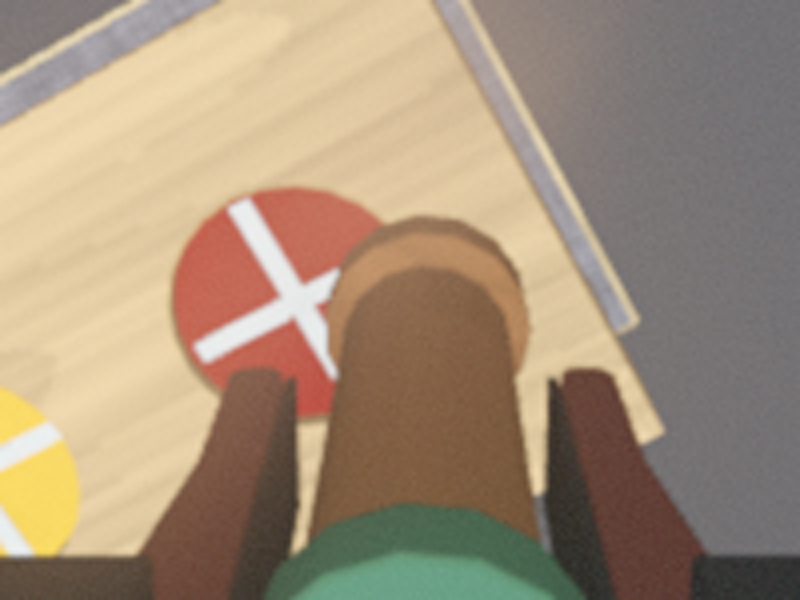

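```bash
python3 - <<'E'
from h import *
s=robot.get_state(); s["tcp_pos"]=np.array([554.8,-19.6,203.4])
C=cam("wrist",s)
print("cross centre",ray(C,(253.7,224.2),83.5).round(1))
f=203.4-72.7+4
for z,px in ((f+12,(287,224)),): print("foot top exp px",proj(C,[554.8,-19.6,z]),"foot bottom",proj(C,[554.8,-19.6,f]))
for p in [(262.5,None)]: pass
K,Rm,o=C
ang=np.linspace(0,2*np.pi,60)
pp=np.array([proj(C,[554.8+18*np.cos(a),-19.6+18*np.sin(a),f+12]) for a in ang]); print("exp rim umin/max vmin",pp[:,0].min(),pp[:,0].max(),pp[:,1].min(),pp[:,1].max())
E
```

```text
cross centre [556.4 -53.1  83.5]
foot top exp px [287.88178275 234.0186831 ] foot bottom [287.72063524 227.9481762 ]
exp rim umin/max vmin 261.6976070252419 314.06485664690337 209.00427461329818 257.90486951996365
```

Call:
arm_command(moves=[[-4, -7, 0, 0], [-9, -16, 0, 0], [-14, -24, 0, 0], [-17, -30, 0, 0], [-17, -30.5, 5, 0], [-17, -30.5, 13, 0], [-17, -30.5, 22, 0], [-17, -30.5, 30, 0], [-17, -30.5, 33, 0], [-17, -30.5, 33, 0]])

```text
t: 7.07
tcp_pos: [556.6, -53.2, 167.7]
tcp_rot: [0.213, 0.977, -0.0, -0.001]
force: [0.9, 0.7, -1.3]
finger_gap: 34.4
```

```bash
python3 - <<'E'
from h import *
s=robot.get_state(); print(s["t"],s["finger_gap"],s["force"],s["tcp_pos"],s["qd"].round(3))
im=snapshot("wrist"); cv2.imwrite("pics/w5.png",im[100:420])
im=snapshot("scene"); cv2.imwrite("pics/s5.png",cv2.resize(im[100:260,100:300],None,fx=3.5,fy=3.5,interpolation=2))
tgt([557.3,-53,170])
E
```

```text
7.0667 34.37086370774945 [ 0.91212797  0.67149193 -1.32144014] [556.6462271  -53.20677603 167.70675376] [-0.002 -0.009 -0.03   0.     0.011  0.001]
tcp [557.3 -53.4 169.5] t 7.1667 tool shift [ 0.1  0.4 -0.5]
axes [[-0.9092, 0.4164, -0.0004], [0.4164, 0.9092, 0.0001], [0.0004, -0.0001, -1.0]]
```

View pics/w5.png

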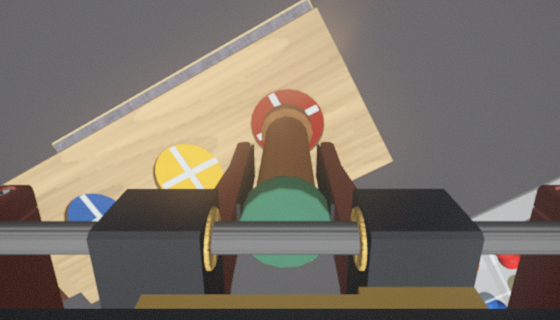

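View pics/s5.png

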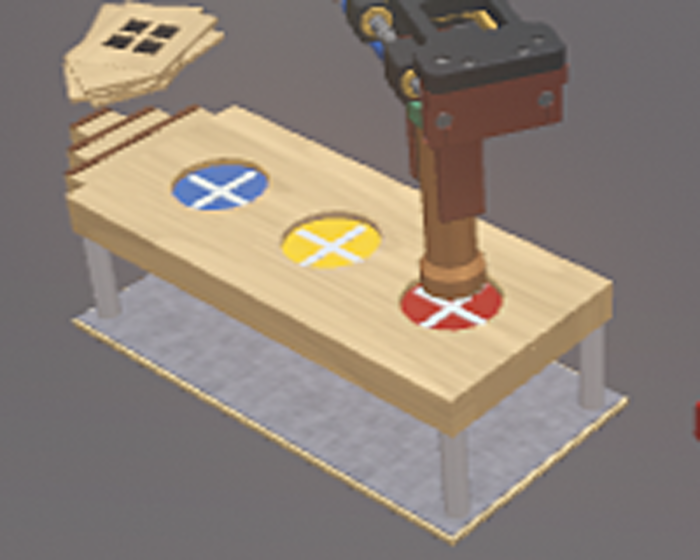

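The wrist view shows the foot at (288,220 in the full frame) inside the red disc outline. The scene crop shows the foot at (453,275), centred laterally over the red hole (451,300). Now I descend.

Call:
arm_command(moves=[[0, 0, 2, 0], [0, 0, 5, 0], [0, 0, 9, 0], [0, 0, 12, 0], [0, 0, 15, 0], [0, 0, 18, 0], [0, 0, 21, 0], [0, 0, 24, 0], [0, 0, 26, 0], [0, 0, 28, 0]])

```text
t: 8.0
tcp_pos: [558.3, -53.9, 144.1]
tcp_rot: [0.213, 0.977, -0.0, 0.002]
force: [-1.6, -0.6, 7.6]
finger_gap: 34.5
```

```bash
python3 - <<'E'
from h import *
s=robot.get_state(); print(s["t"],s["finger_gap"],s["force"],s["tcp_pos"],s["moment"])
im=snapshot("scene"); cv2.imwrite("pics/s6.png",cv2.resize(im[100:260,100:300],None,fx=3.5,fy=3.5,interpolation=2))
E
```

```text
8.0 34.5212792227974 [-1.56583088 -0.61268614  7.6227617 ] [558.30059653 -53.93838505 144.05410188] [-0.06259434  0.15348979 -0.00734891]
```

View pics/s6.png

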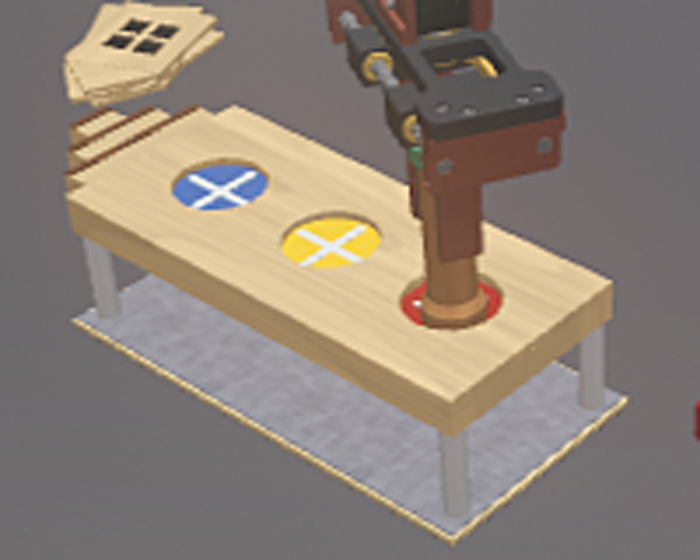

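The foot is in the hole at (455,310) and pushing with 7.6 N. I continue down.

Call:
arm_command(moves=[[0, 0, 3, 0], [0, 0, 6, 0], [0, 0, 9, 0], [0, 0, 12, 0], [0, 0, 15, 0], [0, 0, 17, 0], [0, 0, 19, 0], [0, 0, 21, 0], [0, 0, 23, 0], [0, 0, 24, 0]])

```text
t: 8.88
tcp_pos: [557.2, -53.6, 117.1]
tcp_rot: [0.213, 0.977, -0.0, -0.0]
force: [-0.1, -0.4, -0.5]
finger_gap: 34.6
```

```bash
python3 - <<'E'
from h import *
s=robot.get_state(); print(s["t"],s["finger_gap"],s["force"],s["tcp_pos"],s["moment"])
im=snapshot("scene"); cv2.imwrite("pics/s7.png",cv2.resize(im[100:260,100:300],None,fx=3.5,fy=3.5,interpolation=2))
E
```

```text
8.8833 34.567941750193185 [-0.09759487 -0.38986907 -0.52254392] [557.23077452 -53.57369031 117.12643548] [-0.0309249  -0.0289376   0.01944137]
```

View pics/s7.png

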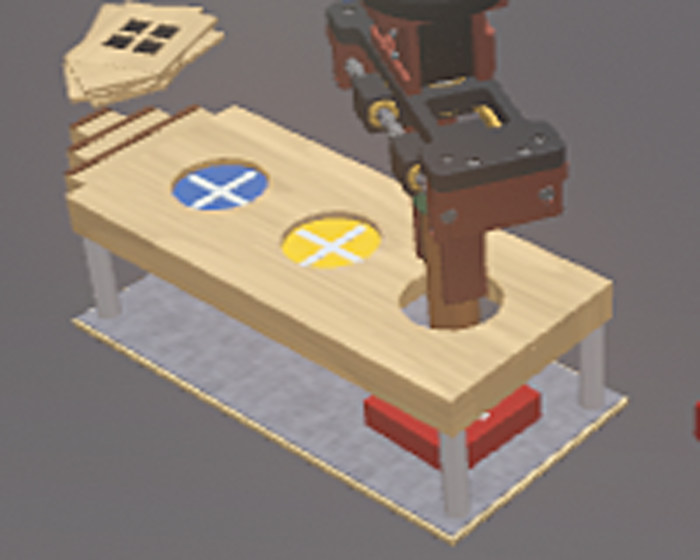

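The red window now lies flat on the felt (crop (455,420)), and blue and yellow are unchanged in their holes. I withdraw and carry the stick back.

Call:
arm_command(moves=[[0, 0, -3, 0], [0, 0, -9, 0], [0, 0, -18, 0], [0, 0, -30, 0], [0, 0, -43, 0], [0, 0, -56, 0], [0, 0, -68, 0], [0, 0, -78, 0], [0, 0, -84, 0], [0, 0, -86, 0]])

```text
t: 9.77
tcp_pos: [557.8, -53.7, 205.5]
tcp_rot: [0.213, 0.977, 0.0, 0.001]
force: [0.1, -0.4, -0.9]
finger_gap: 34.7
```

Call:
arm_command(moves=[[4, 7, 0, 0], [13, 22, 0, 0], [25, 43, 0, 0], [39, 67, 0, 0], [54, 93, 0, 0], [69, 119, 0, 0], [84, 145, 0, 0], [99, 171, 0, 0], [114, 197, 0, 0], [128, 222, 0, 0]])

```text
t: 10.6
tcp_pos: [532.4, 203.6, 202.5]
tcp_rot: [0.213, 0.977, -0.0, -0.001]
force: [-0.5, -0.2, 0.0]
finger_gap: 34.4
```

Call:
arm_command(moves=[[13, 22, 0, 0], [25, 43, 0, 0], [35, 61, 0, 0], [43, 75, 0, 0], [48, 84, 0, 0], [50, 87, 0, 0], [50, 87, 0, 0], [50, 87, 0, 0], [50, 87, 0, 0], [50, 87, 0, 0]])

```text
t: 11.43
tcp_pos: [524.6, 300.6, 203.8]
tcp_rot: [0.214, 0.977, -0.0, 0.0]
force: [0.4, -0.5, -0.5]
finger_gap: 34.2
```

```bash
python3 - <<'E'
from h import *
s=robot.get_state(); print(s["t"],s["finger_gap"],s["force"],s["tcp_pos"],s["qd"].round(3))
im=snapshot("wrist"); cv2.imwrite("pics/w8.png",im); C=cam("wrist",s)
rep(im,C,"cork",(5,60,60),(16,200,220),4,150)
im=snapshot("scene"); cv2.imwrite("pics/s8.png",im)
tgt([524.3,301.6,72.5])
E
```

```text
11.4333 34.152921322225694 [ 0.35679146 -0.54982809 -0.47738578] [524.55782049 300.57055107 203.75202354] [-0.001  0.002 -0.001  0.003 -0.001  0.   ]
cork [536.7 383.1] centroid [916.5 497. ] encl 917.9 501.4 r 57.7
cork [342.  370.4] centroid [785.5 263.1] encl 791.2 259.5 r 32.6
cork [228.1 370.1] centroid [721.  123.9] encl 728.7 123.3 r 33.1
cork [ 28.6 382.8] centroid [ 626.3 -133.7] encl 622.3 -137.9 r 62.8
cork [548.4 305.4] centroid [800.  536.1] encl 800.4 537.5 r 27.7
cork [ 17.5 303.7] centroid [519.7 -68.4] encl 516.7 -71.9 r 34.5
cork [337.6 282.5] centroid [659.5 307.4] encl 659.0 306.3 r 57.2
cork [232.4 282.5] centroid [605.6 190.1] encl 606.2 191.3 r 56.7
cork [555.9 249.8] centroid [727.2 559.4] encl 727.9 562.9 r 18.6
cork [287.  208.4] centroid [547.2 290.5] encl 561.7 283.8 r 87.6
tcp [524.5 300.7 203.8] t 11.5333 tool shift [  0.6   0.7 131.3]
axes [[-0.9086, 0.4177, 0.0003], [0.4177, 0.9086, 0.0], [-0.0002, 0.0001, -1.0]]
```

View pics/w8.png

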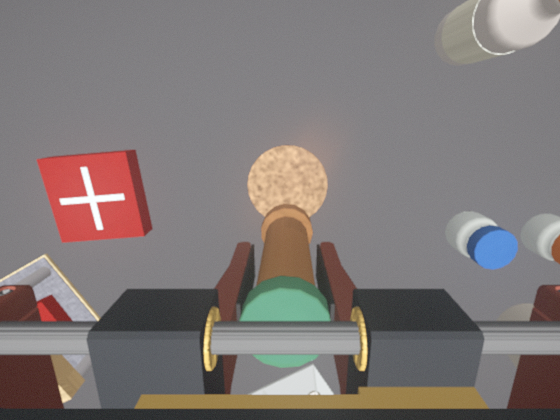

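View pics/s8.png

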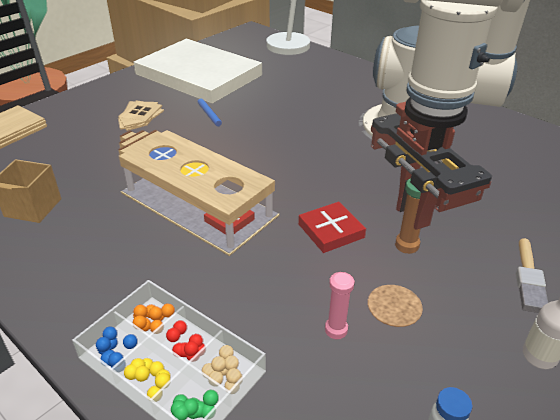

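Both views show the stick upright in the jaws (wrist foot (287,225)) above the centre of the coaster, and the red window on the felt (scene (229,218)). Next I lower the stick.

Call:
arm_command(moves=[[0.5, 0.7, 4, 0], [0.5, 0.7, 13, 0], [0.5, 0.7, 27, 0], [0.5, 0.7, 44, 0], [0.5, 0.7, 62, 0], [0.5, 0.7, 80, 0], [0.5, 0.7, 97, 0], [0.5, 0.7, 111, 0], [0.5, 0.7, 121, 0], [0.5, 0.7, 125, 0]])

```text
t: 12.37
tcp_pos: [523.0, 301.8, 75.6]
tcp_rot: [0.213, 0.977, -0.001, -0.001]
force: [-0.7, 0.3, -1.1]
finger_gap: 34.1
```

Call:
arm_command(moves=[[0, 0, 0, 0], [0, 0, 0, 0], [0, 0, 1, 0], [0, 0, 2, 0], [0, 0, 3, 0], [0, 0, 4, 0], [0, 0, 5, 0], [0, 0, 6, 0], [0, 0, 6, 0], [0, 0, 6, 0]])

```text
t: 13.2
tcp_pos: [524.2, 302.3, 72.7]
tcp_rot: [0.213, 0.977, 0.0, 0.0]
force: [0.5, -0.1, -1.1]
finger_gap: 34.4
```

```bash
python3 - <<'E'
from h import *
s=robot.get_state(); print(s["t"],s["finger_gap"],s["force"],s["tcp_pos"],s["qd"].round(3))
im=snapshot("wrist"); cv2.imwrite("pics/w9.png",im[120:400])
E
```

```text
13.2 34.390551495395194 [ 0.51696786 -0.07997631 -1.13394528] [524.15728691 302.33360862  72.65527721] [-0.001 -0.001 -0.002 -0.     0.001  0.001]
```

View pics/w9.png

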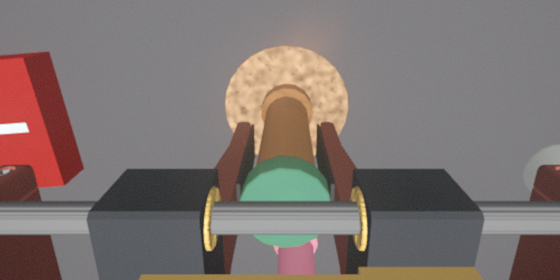

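The picture matches the original grasp (foot (287,220 full frame), coaster centred), but there is no contact force yet, so I ease it down a little.

Call:
arm_command(moves=[[0, 0, 0.3, 0], [0, 0, 0.6, 0], [0, 0, 0.9, 0], [0, 0, 1.2, 0], [0, 0, 1.5, 0], [0, 0, 1.5, 0], [0, 0, 1.5, 0], [0, 0, 1.5, 0], [0, 0, 1.5, 0], [0, 0, 1.5, 0]])

```text
t: 14.08
tcp_pos: [524.7, 302.5, 72.6]
tcp_rot: [0.213, 0.977, 0.001, 0.001]
force: [-1.4, -0.8, 6.3]
finger_gap: 34.7
```

Contact is 6 N upward, so the foot is on the cork. I back off a little and open slowly.

Call:
arm_command(moves=[[0, 0, -0.5, 0], [0, 0, -1, 0], [0, 0, -1, 0], [0, 0, -1, 0], [0, 0, -1, 0], [0, 0, -1, 0], [0, 0, -1, 0], [0, 0, -1, 0], [0, 0, -1, 0], [0, 0, -1, 0]])

```text
t: 14.92
tcp_pos: [524.4, 302.4, 72.6]
tcp_rot: [0.213, 0.977, 0.0, 0.0]
force: [-0.6, -0.5, 4.6]
finger_gap: 34.4
```

Call:
arm_command(moves=[[0, 0, 0, 0], [0, 0, 0, 0], [0, 0, 0, 0], [0, 0, 0, 0], [0, 0, 0, 0], [0, 0, 0, 0], [0, 0, 0, 0], [0, 0, 0, 0], [0, 0, 0, 0], [0, 0, 0, 0]], grip=87.8)

```text
t: 15.75
tcp_pos: [524.2, 302.3, 72.2]
tcp_rot: [0.213, 0.977, 0.0, 0.0]
force: [-0.5, -0.1, -0.2]
finger_gap: 87.7
```

```bash
python3 - <<'E'
from h import *
s=robot.get_state(); print(s["t"],s["finger_gap"],s["force"],s["tcp_pos"],s["qd"].round(3))
im=snapshot("wrist"); cv2.imwrite("pics/w10.png",im[120:400])
E
```

```text
15.75 87.67833065334722 [-0.54105549 -0.08784685 -0.21725841] [524.15150493 302.32595226  72.17636442] [ 0.001 -0.001  0.    -0.002  0.001  0.001]
```

View pics/w10.png

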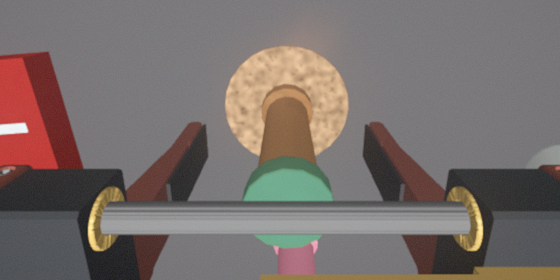

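The jaws are fully open and the stick stands free at the coaster's centre (foot (287,100), crop). I retreat straight up, then aside.

Call:
arm_command(moves=[[0, 0, -4, 0], [0, 0, -12, 0], [0, 0, -25, 0], [0, 0, -42, 0], [0, 0, -60, 0], [0, 0, -80, 0], [0, 0, -100, 0], [0, 0, -118, 0], [0, 0, -132, 0], [0, 0, -140, 0]])

```text
t: 16.63
tcp_pos: [524.8, 302.6, 216.4]
tcp_rot: [0.213, 0.977, 0.002, 0.002]
force: [0.6, 0.5, 0.7]
finger_gap: 87.8
```

Call:
arm_command(moves=[[5, 0, 0, 0], [15, 0, -5, 0], [30, 0, -10, 0], [45, 0, -15, 0], [60, 0, -20, 0], [75, 0, -20, 0], [90, 0, -20, 0], [100, 0, -20, 0], [100, 0, -20, 0], [100, 0, -20, 0]])

```text
t: 17.47
tcp_pos: [432.6, 344.3, 232.0]
tcp_rot: [0.213, 0.977, -0.0, 0.0]
force: [0.4, 0.0, 0.6]
finger_gap: 87.2
```

```bash
python3 - <<'E'
from h import *
s=robot.get_state(); print(s["t"],s["finger_gap"],s["force"],s["tcp_pos"],s["qd"].round(3))
im=snapshot("scene"); cv2.imwrite("pics/s11.png",im); a=cv2.imread("pics/scene0.png")
for n,i in (("before",a),("now",im)):
    print(n); C=cam("scene")
    rep(i,C,"green",(65,60,30),(90,255,200),112)
    rep(i,C,"yellow",(22,150,100),(35,255,255),84,100)
    rep(i,C,"blue",(100,120,80),(120,255,255),84,100)
E
```

```text
17.4667 87.24402786223683 [0.37860008 0.04182445 0.56972006] [432.62998466 344.27998112 231.98011231] [-0.023  0.016 -0.012 -0.004 -0.    -0.005]
before
green [193.3 406. ] centroid [910.4 252.3] encl 906.5 249.6 r 28.0
green [405.2 256.4] centroid [525.4 301.2] encl 525.3 301.0 r 22.6
green [35.4 11.2] centroid [  356.9 -1122.8] encl 394.6 -1097.5 r 164.6
yellow [147.3 372.8] centroid [910.1 158.1] encl 915.5 159.5 r 32.2
yellow [193.9 168.7] centroid [ 564.  -148.3] encl 564.2 -146.8 r 26.7
blue [453.6 404. ] centroid [682.9 472.1] encl 684.3 471.4 r 25.4
blue [129.6 341.2] centroid [895.7  99.8] encl 895.1 99.9 r 11.9
blue [108.4 346.6] centroid [920.3  86.2] encl 918.8 86.1 r 33.7
blue [162.3 153.2] centroid [ 571.  -237.7] encl 570.2 -237.8 r 25.4
blue [208.7 110.4] centroid [ 386.2 -301. ] encl 387.5 -304.6 r 59.5
now
green [193.3 406. ] centroid [910.4 252.3] encl 906.5 249.6 r 28.0
green [405.5 256.4] centroid [525.  301.5] encl 524.8 301.4 r 22.9
green [35.5 11.1] centroid [  356.5 -1123.2] encl 394.6 -1097.5 r 164.6
yellow [147.4 372.8] centroid [910.1 158.1] encl 915.5 159.5 r 32.2
yellow [193.9 168.7] centroid [ 564.  -148.3] encl 564.2 -146.8 r 26.7
blue [453.6 404. ] centroid [682.9 472.1] encl 684.3 471.4 r 25.4
blue [129.6 341.2] centroid [895.7  99.8] encl 895.1 99.9 r 11.9
blue [108.4 346.6] centroid [920.3  86.2] encl 918.8 86.1 r 33.7
blue [162.3 153.2] centroid [ 571.  -237.7] encl 570.2 -237.8 r 25.4
blue [208.7 110.5] centroid [ 386.2 -300.8] encl 387.5 -304.6 r 59.5
```

View pics/s11.png

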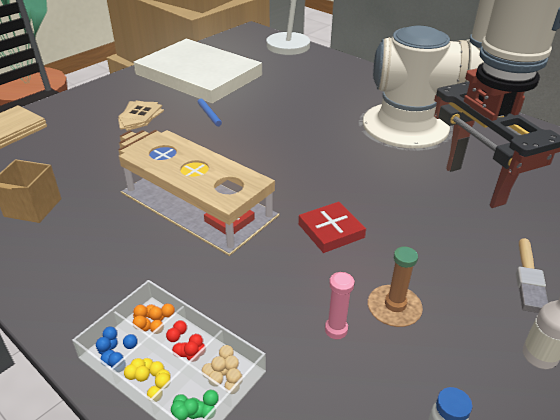

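The stick is upright on its coaster (405,256 to 397,303) and the red window is on the felt (229,218). Blue and yellow haven't moved, and the arm is clear of everything.

```bash
python3 -c "
from workcell import robot
print(robot.close_job())"
```

```text
the job is handed in; nothing more can be done
None
```

I took the green-knobbed stick from its coaster and pushed the red window out through its hole. The force read 7.6 N partway down, and the block dropped flat onto the felt. I then set the stick back upright in the middle of its coaster and handed the job in at about 17.5 s; no verdict was reported.

**Last checks:** In the final picture the stick's knob was within 1 mm of where it started, and the blue and yellow windows had not moved at all. The red window was lying under the house front and the arm was clear of everything. The gripper stayed above the board throughout; only the stick went into the hole.

**One disagreement:** The gripper closed to about 34 mm, although the shank is given as 28 mm. The fingers probably held the 36 mm knob rather than the shank. The stick showed no visible slip or tilt, so I did not regrip.

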